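Fit strainer and manifold tee in the twist socket and lock it

ROBOT

A 6-joint arm with a two-finger parallel gripper is mounted at the origin on the work surface. World frame = base frame: x ahead of the robot, y to its left, z up, the work surface at z = 0. Lengths are in mm, angles in degrees, forces in N, time in s.
With the tool pointing down it reaches from about 300 to 850 mm from the base axis. Payload 4.2 kg.
Tool frame: the origin (TCP) lies midway between the tips of the shut fingers; the grasp point (between the pads) lies 19 mm behind it; z points along the fingers, y is the line along which they close (so a half turn about z gives the same grasp; the last joint's range is limited). The gripper opens to 91 mm and grips with 3 to 60 N. Pads are 32 mm wide; open, the fingers measure 118 mm over their backs; the gripper's body (76 mm by 178 mm) begins 60 mm behind the grasp point.
Start: joints at [64.859, 18.312, 89.639, -0, 72.044, -1.146], TCP at [233.836, 525.323, 213.976] pointing down, gripper open.
Joint ranges: [-177.97, 177.97], [-48.28, 115.42], [12.27, 149.76], [-77.06, 257.06], [2.81, 150.46], [-146.56, 146.56]. Speed limits (degrees/s): [147.25, 147.25, 180, 180, 180, 180].

INTERFACE

Orientations are given as [roll, pitch, yaw] about the fixed x, y, z axes, in that order (R = Rz(yaw) Ry(pitch) Rx(roll)).
In Python, from workcell import state, grab_frame, camera_model, workorder gives the robot as it stands.
- The arm moves only by the tool carry_out, never from a script. Its argument "commands" is a list of rows, each a list of 7 numbers: the turn, a rotation vector about the tool's x, y, z in degrees, then the shift along the tool's x, y, z in mm, then the opening, from -1 (shut) to 1 (fully open). In form: [[ax, ay, az, dx, dy, dz, hand], ...]. A call has 1 to 20 rows; each row is the pose to reach, as a shift and turn from the pose commanded when the call began, along the tool's axes at that moment; what a row does not reach only later rows make up. A row lasts 1/10 s, in which the tool goes at most 50 mm and 8.59 degrees, less where a joint would pass 70% of its speed; a pose out of reach is approached as far as the arm can. A call with a gripper value outside its range is refused whole. The fingers move at their own pace and stop on an object; "force" is the grip in N (left out, the last holds). Time passes only in rows, so rows that repeat a pose let the fingers close. It gives the time, the measured TCP pose, the force, the opening and the grip force at its end, in the units of the state.
- state(): the state, without advancing time (a new reading comes with each control period).
- grab_frame(name): name is "scene" or "top" or "wrist"; returns the picture (420x560x3 uint8, red, green, blue); there is no depth.
- camera_model(name): a dict with "fx", "fy", "cx", "cy" (pixels), "origin" and "rotation" of the camera in the world; the wrist camera has in their place "mount" (4x4, takes a point from camera to tool coordinates, whose origin is the TCP and whose axes are the flange's). Camera axes: x right, y up, looking along -z (the intrinsics and any distortion apply to the point x, -y, -z); pixel columns grow to the right and rows downward; lengths in mm; the calibration is good to about 2 mm. A picture is of the moment at which its call begins: read the wrist's pose just before it. camera_model takes no time and is no camera call.
- workorder.job_done(): hands the job in; it is judged then, once.
The state is a dict: "time_s": time; "qpos": joint angles; "qvel": joint speeds; "effort": joint torques, N m; "ee_pos": TCP position; "ee_rot": TCP orientation; "force": force on the tool from outside, world axes, zero at the start; "torque": the same for the moment, N m; "gripper_width": finger opening in mm; "gripper_force": force on a finger pad.
Only numpy, scipy, OpenCV 4.12 (cv2) and the standard library are available. Lean on these libraries where they do the work, as an engineer would, in place of code of your own. Each camera call takes 0.05 s, during which the arm holds its last target. There are 200 camera calls.

TASK

Get the test socket ready for a nozzle check: drop the strainer cup into the black twist socket, then set the brass tee in over it with its two lugs in the socket's slots and press it down slowly and firmly, with a push of 20 to 30 N, until you feel it stand hard on its stop, but do not force it. Then swing the socket's lever all the way shut so that the tee is locked in, and leave the jar turntable and the two nozzle tips as they are.

Things in the scene. Friction and masses are not known exactly. Their poses are not given: they have to be found in the camera images.
- socket: Black nylon twist socket, upright and round, 92 mm across, on a 130 mm square steel foot bolted to the cart. Origin on its axis at cart-top height, z up. Pocket 46.6 mm across, open at the top; top face 66 mm up. Two slots for the tee's lugs, 18.6 mm wide, run outward along the socket's +y and -y (square to the foot's sides) to 35 mm from the axis, floors 38 mm up.
- socket_seat (a point): Point on the socket's axis 47 mm up: top of the seat ring (hole 35 mm) in the pocket. It bears the strainer's flange, holds strainer and tee up by friction, slides down stiffly under 12 N in all (their weight of some 6 N included), and stays where pushed. Below, hidden under the strainer's foot, a stop screw is the hard bottom. Its setting varies: the ring sinks 7.5 to 17.5 mm before the stop.
- socket_collar (a point): Point on the socket's axis at 78 mm height, the top of the turning grey nylon collar on the socket (66 to 78 mm height, 98 mm across outside, 72 mm inside). Its two tongues, 17 mm wide, reach inward to 24.8 mm from the axis. With the lever open they leave the slots free; shut, they cover slots and lugs. They strike the lugs and stop the lever if the tee stands above 46 mm.
- lever (a joint): Angle of the collar's lever about the socket's vertical axis, 0 fully open, growing clockwise seen from above to 1.3 rad at its stop, shut. At 0 the lever points 51.5 degrees clockwise of the socket's +x, at 1.3 rad 126 degrees. Light friction (about 2.5 N at the knob); it stays where it is left.
- lever_knob (a point): Centre of the upright black knob on the lever's end, 92 mm above the cart and 110 mm from the socket's axis. The knob is 21 mm thick and stands from 76 to 108 mm height on a flat steel arm 18 mm wide (68 to 76 mm height, ending 120 mm from the axis).
- strainer: Stainless strainer cup, upright, 67 mm tall, about 90 g. Origin at the centre of its underside, z up. Basket 31 mm across (foot tapered to 24) up to 22 mm; flange 43 mm across from 22 to 27 mm; pull post 14 mm thick from 27 to 67 mm. Its origin is 25 mm above the socket's with the flange on the ring at its start, 7.5 to 17.5 mm when pushed down to the stop.
- tee: Brass tee standing on its hollow spigot, about 0.5 kg. Origin under the spigot's centre, z up. Spigot 44 mm across, 52 mm tall, its bore, 28 mm across, 46 mm deep, goes over the strainer's post. Two lugs along the tee's +y and -y, 16 mm wide, out to 33 mm from the axis, 8 to 20 mm up. Fits either way. Its origin is 52 mm above the socket's on the ring at its start, 34.5 to 44.5 home.
- tee_bar (a point): Centre of the tee's cross bar, 72 mm above the tee's origin. The bar runs along the tee's x, 30 mm thick (top at 87 mm) and 128 mm long, with hexagons 36 mm across the corners on the last 18 mm of each end. The neck below it is 28 mm across and begins 55 mm up.
- jar_mouth (a point): Mouth centre of one of the four glass jars (66 mm across, mouth 156 mm above the cart) on the grey aluminium turntable, 260 mm across, which turns freely; the jars stand in cups 80 mm from its axis. Leave alone.
- fan_tip1: Orange flat-fan nozzle tip in its cap, standing, 36 mm long with its wings and 28 mm tall, origin under its centre. Leave alone.
- fan_tip2: A second tip, like the first. Leave alone.
There are look-alikes about, which are no part of the job. Of the things that look like the tee, the largest one is meant.

How it is judged:
By the outcome, as a careful person would: the job done as asked, in the order asked, and still so for the second after the job is handed in, with the robot touching nothing.
It also fails if it takes over 72 s, if anything falls off the work surface, if the arm or the gripper's body presses on something with over 40 N, if the wrist force passes 120 N, or if a joint passes its speed limit or range.

## Working session

There is one attempt and no reset: what is moved stays moved. The work goes in short steps, Python scripts to look and compute and a tool call to move; the robot and the scene stay as the last step left them, time stands still between calls to the robot, and variables do not carry over. Pictures are saved under pics/ and viewed, at most 13 in all, crops included, and the job is handed in when it is done.

Besides the shell and the picture viewer there is one more tool, called after "Call:" as name(argument=value, ...), one argument or row to a line, values as JSON. carry_out: Moves the arm, as the interface text tells. Its arguments: {"type":"object","properties":{"commands":{"type":"array"},"force":{"type":"number"}},"required":["commands"]}

```bash
mkdir -p pics; ls
python3 - <<'E'
from workcell import state, grab_frame, camera_model
import cv2
s=state();print(s)
for n in("scene","top"):
    f=grab_frame(n);cv2.imwrite(f"pics/{n}0.png",f[:,:,::-1]);print(n,camera_model(n))
print(camera_model("wrist"))
f=grab_frame("wrist");cv2.imwrite("pics/wrist0.png",f[:,:,::-1])
E
```

```text
pics
{'time_s': 0.0, 'qpos': array([ 6.48591796e+01,  1.83518610e+01,  8.97043514e+01, -5.45394330e-04,
        7.20439085e+01, -1.14824841e+00]), 'qvel': array([-0.076076  ,  0.06646311, -0.07500296, -0.02213877, -0.0615098 ,
       -0.02288375]), 'effort': array([-1.77232710e-04, -4.12455153e+01, -2.31971937e+01,  7.28561310e-02,
        4.57430386e-02, -1.28374877e-04]), 'ee_pos': array([233.6211208 , 524.86569871, 213.13199655]), 'ee_rot': array([-1.79899889e+02, -1.48792705e-03,  1.56007595e+02]), 'force': array([-0.9670833 , -0.83825792,  0.27942846]), 'torque': array([ 0.04069829, -0.02348198, -0.04612639]), 'gripper_force': 0.0, 'gripper_width': 90.97936817534644}
scene {'fx': 506.7352311711485, 'fy': 506.7352311711485, 'cx': 271.85077285140045, 'cy': 207.94734021719387, 'origin': array([1138.81209807, -603.62454669, 1047.79913781]), 'rotation': array([43.94543526,  0.3616113 , 37.85784182])}
top {'fx': 464.6652467376024, 'fy': 464.6652467376024, 'cx': 280.43828038840354, 'cy': 209.11501688319655, 'origin': array([ 380.22819526,   75.83085635, 1216.08318923]), 'rotation': array([  9.72938007,   1.07299588, -89.08031704])}
{'fx': 305.7391911493641, 'fy': 305.7391911493641, 'cx': 279.9461810293706, 'cy': 209.70347254335596, 'mount': array([[ 1.21180133e-04,  9.63851324e-01,  2.66440631e-01,
         7.61091216e+01],
       [ 9.99999712e-01, -3.16507168e-04,  6.90156585e-04,
         1.33761654e-01],
       [ 7.49538708e-04,  2.66440470e-01, -9.63851085e-01,
        -1.71536016e+02],
       [ 0.00000000e+00,  0.00000000e+00,  0.00000000e+00,
         1.00000000e+00]])}
```

View pics/top0.png

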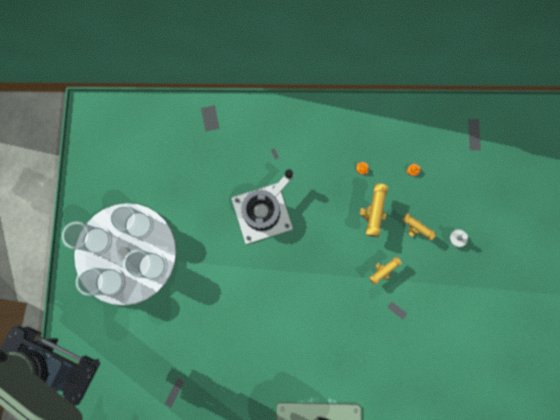

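View pics/scene0.png

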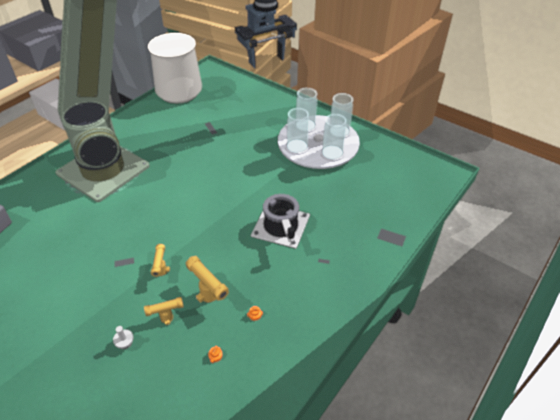

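The top view shows the socket at about (262,211) with the lever knob at (289,174). The largest tee is at (376,210), with two smaller look-alikes at (419,228) and (386,270). The strainer is at (459,239), the tips at (363,168) and (414,170), and the turntable at (125,255). The scene view agrees: socket (282,222), tee (206,280), strainer (123,338).

```bash
cat > h.py <<'E'
import numpy as np, cv2
from scipy.spatial.transform import Rotation as Ro
from workcell import state, grab_frame, camera_model
def cam(name, s=None):
    c=camera_model(name)
    if name=="wrist":
        R=Ro.from_euler("xyz",s["ee_rot"],degrees=True).as_matrix(); M=c["mount"]
        return c, R@M[:3,3]+s["ee_pos"], R@M[:3,:3]
    return c, np.array(c["origin"]), Ro.from_euler("xyz",c["rotation"],degrees=True).as_matrix()
def ray(k,u,v):
    c,o,R=k; d=R@np.array([(u-c["cx"])/c["fx"],-(v-c["cy"])/c["fy"],-1]); return o,d/np.linalg.norm(d)
def onz(k,u,v,z):
    o,d=ray(k,u,v); return o+d*(z-o[2])/d[2]
def proj(k,p):
    c,o,R=k; q=R.T@(np.asarray(p,float)-o); return np.array([c["cx"]-c["fx"]*q[0]/q[2], c["cy"]+c["fy"]*q[1]/q[2]])
def shot(name,fn=None):
    s=state(); f=grab_frame(name)[:,:,::-1].copy()
    if fn: cv2.imwrite("pics/"+fn,f)
    return f,cam(name,s),s
def blobs(mask,amin=30):
    cs,_=cv2.findContours(mask.astype(np.uint8),cv2.RETR_EXTERNAL,cv2.CHAIN_APPROX_NONE)
    return sorted([c for c in cs if cv2.contourArea(c)>=amin],key=cv2.contourArea,reverse=True)
def cen(c):
    m=cv2.moments(c); return m["m10"]/m["m00"],m["m01"]/m["m00"]
def tool(s,p):  # world point -> shift in tool axes from TCP
    R=Ro.from_euler("xyz",s["ee_rot"],degrees=True).as_matrix(); return R.T@(np.asarray(p)-s["ee_pos"])
E
python3 - <<'E'
from h import *
for n in("top","scene"):
    f=cv2.imread(f"pics/{n}0.png");k=cam(n);h=cv2.cvtColor(f,cv2.COLOR_BGR2HSV)
    br=cv2.inRange(h,(15,110,90),(32,255,255))
    for c in blobs(br,40)[:5]:
        u,v=cen(c);r=cv2.minAreaRect(c);print(n,"brass",cv2.contourArea(c),np.round((u,v)),np.round(r[1]),round(r[2]),onz(k,u,v,65).round())
    orr=cv2.inRange(h,(3,170,150),(14,255,255))
    for c in blobs(orr,20)[:3]: print(n,"orange",cen(c),onz(k,*cen(c),14).round())
k=cam("top")
for nm,u,v,z in(("strainer",459,239,40),("socket",262,211,72),("knob",289,174,108),("turntable",125,255,40)):print(nm,onz(k,u,v,z).round())
foot=[(232,207),(278,183),(292,226),(244,244)]
P=np.array([onz(k,*p,6) for p in foot]);print(P.round(),P.mean(0))
print("scene",onz(cam("scene"),123,330,60).round(),onz(cam("scene"),282,205,78).round())
E
```

```text
top brass 689.5 [375. 210.] [25. 52.] 4 [ 577. -137.   65.]
top brass 311.0 [418. 227.] [36. 16.] 34 [ 536. -241.   65.]
top brass 298.0 [384. 270.] [17. 34.] 45 [ 429. -156.   65.]
top brass 93.5 [413. 169.] [12. 12.] 27 [ 685. -234.   65.]
top brass 86.5 [361. 167.] [11. 11.] 90 [ 688. -103.   65.]
scene brass 788.0 [206. 281.] [51. 28.] 45 [ 577. -145.   65.]
scene brass 412.5 [164. 309.] [22. 39.] 75 [ 554. -258.   65.]
scene brass 276.5 [159. 261.] [17. 31.] 11 [ 445. -171.   65.]
scene brass 174.0 [367.  24.] [19. 49.] 6 [ 220. 1212.   65.]
scene brass 103.0 [389.  25.] [ 9. 55.] 14 [ 291. 1263.   65.]
scene orange (213.36590038314174, 354.2164750957854) [ 696. -256.   14.]
scene orange (253.51764705882354, 313.3588235294118) [ 700. -120.   14.]
strainer [ 511. -351.   40.]
socket [571. 146.  72.]
knob [657.  80. 108.]
turntable [458. 494.  40.]
[[591. 230.   6.]
 [658. 109.   6.]
 [543.  71.   6.]
 [494. 196.   6.]] [571.45231787 151.51493838   6.        ]
scene [ 519. -350.   60.] [575. 156.  78.]
```

View pics/wrist0.png

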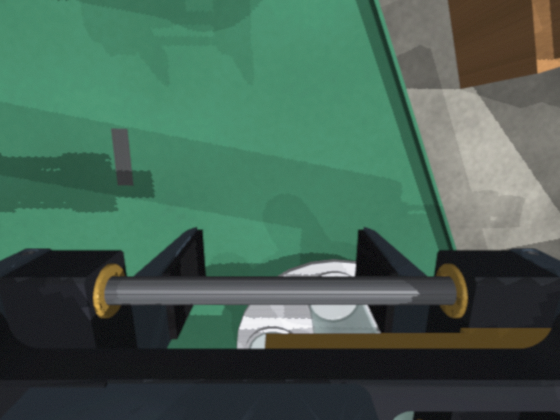

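The wrist view shows the jars under the fingers. The fingers hide rows below about 230, so whatever I look at has to sit ahead of the TCP in tool +x.

```bash
cat >> h.py <<'E'
def go(p,yaw,s=None):
    s=s or state(); R=Ro.from_euler("xyz",s["ee_rot"],degrees=True)
    rv=(R.inv()*Ro.from_euler("xyz",[180,0,yaw],degrees=True)).as_rotvec(degrees=True)
    print("turn",rv.round(1),"shift",tool(s,p).round(1))
E
python3 -c "
from h import *
go([500,150,300],5)"
```

```text
turn [-0.00e+00  1.00e-01  1.51e+02] shift [-395.8 -234.4  -86.4]
```

Call:
carry_out(
  commands=[
    [0,0,30,-60,-40,-60,1],
    [0,0,151,-396,-234,-86,1],
    [0,0,151,-396,-234,-86,1],
    [0,0,151,-396,-234,-86,1],
    [0,0,151,-396,-234,-86,1],
    [0,0,151,-396,-234,-86,1],
    [0,0,151,-396,-234,-86,1],
    [0,0,151,-396,-234,-86,1],
    [0,0,151,-396,-234,-86,1],
    [0,0,151,-396,-234,-86,1],
    [0,0,151,-396,-234,-86,1],
    [0,0,151,-396,-234,-86,1],
    [0,0,151,-396,-234,-86,1],
    [0,0,151,-396,-234,-86,1],
    [0,0,151,-396,-234,-86,1],
    [0,0,151,-396,-234,-86,1],
    [0,0,151,-396,-234,-86,1],
    [0,0,151,-396,-234,-86,1],
    [0,0,151,-396,-234,-86,1],
    [0,0,151,-396,-234,-86,1],
  ],
)

```text
time_s: 2.15
ee_pos: [500.3, 150.5, 299.7]
ee_rot: [-180.0, 0.0, 5.1]
force: [0.5, -0.4, 0.1]
gripper_width: 91.2
gripper_force: 0.0
```

```bash
python3 -c "
from h import *
f,k,s=shot('wrist','sock1.png');print(s['time_s'],s['ee_pos'],s['ee_rot'],s['force'],s['qpos'])
print(onz(k,280,150,78))"
```

```text
2.15 [500.31879941 150.48169937 299.73662429] [-1.79999903e+02  2.48255642e-02  5.11371037e+00] [ 0.50866496 -0.42526435  0.08756403] [1.54756096e+01 1.10668298e+01 8.73121475e+01 4.60972103e-03
 8.16454259e+01 1.00361228e+02]
[544.14118147 154.61843838  78.        ]
```

View pics/sock1.png

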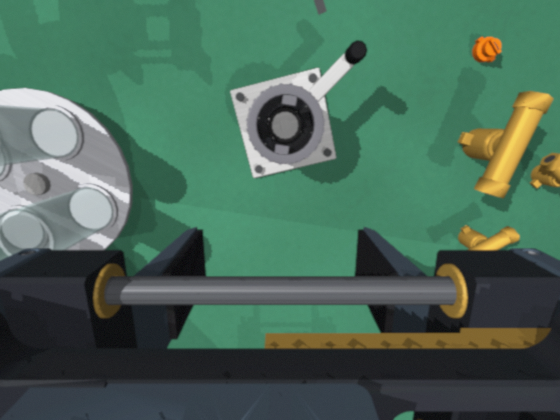

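The socket's collar is centred at about (285,124) in this view. The tongues show as light patches at (288,100) and (281,150), and the knob is at (356,50). Foot corners are near (231,91), (320,69), (336,158) and (255,178). Next I measure these precisely.

Run:
```python
from h import *
f=cv2.imread("pics/sock1.png")
s=dict(ee_pos=np.array([500.3188,150.4817,299.7366]),ee_rot=np.array([-179.9999,0.0248,5.1137]))
k=cam("wrist",s);h=cv2.cvtColor(f,cv2.COLOR_BGR2HSV);g=cv2.cvtColor(f,cv2.COLOR_BGR2GRAY)
roi=np.zeros(g.shape,np.uint8);roi[30:195,215:375]=1
m=cv2.inRange(h,(0,0,40),(180,60,255))*roi   # non-green
m=cv2.morphologyEx(m,cv2.MORPH_CLOSE,np.ones((3,3)))
c=blobs(m)[0]
# foot edges: rays, hull corners, project to z=6
foot=m.copy(); foot[:66]=0
hull=cv2.convexHull(blobs(foot)[0]);ap=cv2.approxPolyDP(hull,8,True)[:,0];print("poly",ap.tolist())
for p in ap: print(p,onz(k,*p,6).round(1))
# collar circle
big=cv2.resize(g,None,fx=4,fy=4,interpolation=cv2.INTER_CUBIC)[240:760,900:1400]
H=cv2.HoughCircles(big,cv2.HOUGH_GRADIENT,1.5,50,param1=90,param2=30,minRadius=100,maxRadius=200)
if H is not None:
    for x,y,r in H[0][:4]:
        u=(x+900)/4-.375;v=(y+240)/4-.375;print("circ",u,v,r/4,"mm",onz(k,u,v,78).round(1), r/4/305.7*(k[1][2]-78))
# knob: dark blob
kb=((g<60)*roi).astype(np.uint8);kb[70:]=0
for c in blobs(kb,20): print("knob",cen(c),cv2.contourArea(c),onz(k,*cen(c),104).round(1),cv2.boundingRect(c))
# tongues: bright patches inside the collar
cv2.imwrite("pics/z.png",cv2.resize(f[30:200,210:380],None,fx=3.5,fy=3.5,interpolation=cv2.INTER_CUBIC))
```

```text
poly [[352, 66], [336, 157], [253, 177], [230, 90]]
[352  66] [662.7  64.1   6. ]
[336 157] [535.8  69.1   6. ]
[253 177] [494.4 191.6   6. ]
[230  90] [616.1 232.5   6. ]
circ 284.4375 124.3125 29.0875 mm [575.8 151.9  78. ] 37.41697334831566
circ 267.1875 127.6875 46.075 mm [569.9 172.9  78. ] 59.269001674623404
circ 300.9375 118.6875 46.075 mm [584.3 132.3  78. ] 59.269001674623404
circ 285.1875 144.1875 40.3 mm [551.9 148.8  78. ] 51.8402724539139
knob (355.6222222222222, 52.01653746770025) 322.5 [658.3  82.  104. ] (346, 41, 21, 23)
```

View pics/z.png

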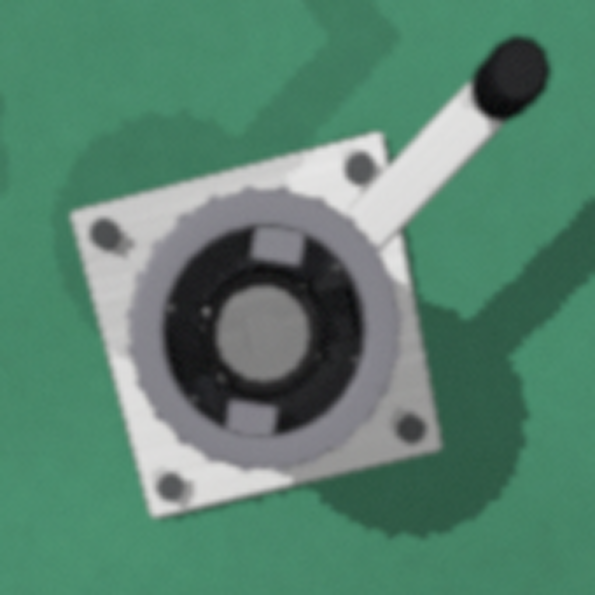

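The enlarged crop (3.5x, origin at (210,30)) shows these pixel positions:
- Foot corners: (71,212), (381,133), (441,450), (152,517)
- Collar centre: about (265,329)
- Tongues: (278,246) and (252,419)
- Knob top: about (515,75)

The camera is right above the socket, so parallax is small.

Run:
```python
from h import *
s=dict(ee_pos=np.array([500.3188,150.4817,299.7366]),ee_rot=np.array([-179.9999,0.0248,5.1137]))
k=cam("wrist",s);print("cam",k[1])
P=lambda x,y,z:onz(k,210+(x-1.25)/3.5,30+(y-1.25)/3.5,z)
C=np.array([P(*p,8) for p in((71,212),(381,133),(441,450),(152,517))])
B=np.array([P(*p,8) for p in((107,234),(360,168),(411,428),(171,487))])
for n,Q in(("foot",C),("bolts",B)):
    print(n,Q.mean(0).round(1),[round(float(np.linalg.norm(Q[i]-Q[i-1])),1) for i in range(4)],[round(float(np.degrees(np.arctan2(*(Q[(i+1)%4]-Q[i])[[1,0]]))),1) for i in range(4)])
print("collar out",P(266,327.5,78),"in",P(264,331,78))
t1,t2=P(278,246,78),P(252,419,78);print("tongue mid",(t1+t2)/2,np.degrees(np.arctan2(*(t1-t2)[[1,0]])))
kn=P(517,72,108);
for c in(P(265,329,78),C.mean(0)):
    d=kn-c;print("knob",kn,np.hypot(*d[:2]),np.degrees(np.arctan2(d[1],d[0])))
go([450,-345,240],0)
```

```text
cam [574.17191397 157.74092051 471.24002351]
foot [575. 151.   8.] [128.1, 128.1, 128.6, 128.0] [-71.6, -161.4, 108.2, 18.6]
bolts [575.3 150.6   8. ] [105.9, 105.4, 105.8, 106.0] [-71.2, -161.4, 108.9, 18.3]
collar out [577.26687227 150.5764384   78.        ] in [576.01701819 151.16918172  78.        ]
tongue mid [574.92194504 150.80619611  78.        ] -3.4821920822765073
knob [659.28629991  81.28336597 108.        ] 107.98069440946625 -40.130807418276184
knob [659.28629991  81.28336597 108.        ] 109.3906617308394 -39.601611965431275
turn [-0.   0.   5.1] shift [-94.1 489.1  59.8]
```

Call:
carry_out(
  commands=[
    [0,0,5,-100,489,60,1],
    [0,0,5,-100,489,60,1],
    [0,0,5,-100,489,60,1],
    [0,0,5,-100,489,60,1],
    [0,0,5,-100,489,60,1],
    [0,0,5,-100,489,60,1],
    [0,0,5,-100,489,60,1],
    [0,0,5,-100,489,60,1],
    [0,0,5,-100,489,60,1],
    [0,0,5,-100,489,60,1],
    [0,0,5,-100,489,60,1],
    [0,0,5,-100,489,60,1],
    [0,0,5,-100,489,60,1],
    [0,0,5,-100,489,60,1],
  ],
)

```text
time_s: 3.6
ee_pos: [443.9, -344.0, 240.3]
ee_rot: [-180.0, -0.0, 0.1]
force: [0.5, -0.4, 0.4]
gripper_width: 91.5
gripper_force: 0.0
```

```bash
python3 -c "
from h import *
f,k,s=shot('wrist','str1.png');print(s['time_s'],s['ee_pos'],s['ee_rot'],s['force'],k[1])
np.save('s1.npy',s,allow_pickle=True)
h=cv2.cvtColor(f,cv2.COLOR_BGR2HSV);m=cv2.inRange(h,(0,0,60),(180,70,255));m[225:]=0
for c in blobs(m,100): print(cen(c),cv2.boundingRect(c),onz(k,*cen(c),27).round(1))
"
```

```text
3.6 [ 443.90826473 -343.96413454  240.33367643] [-1.79991635e+02 -2.95361320e-02  1.23953323e-01] [ 0.48663192 -0.36526809  0.44888966] [ 517.89843122 -343.26044726  411.90838843]
(289.37248375336816, 128.80345538120145) (271, 110, 38, 38) [ 514.2 -355.    27. ]
(553.3305108664972, 200.84194185718317) (542, 153, 18, 72) [ 424.7 -698.2   27. ]
```

View pics/str1.png

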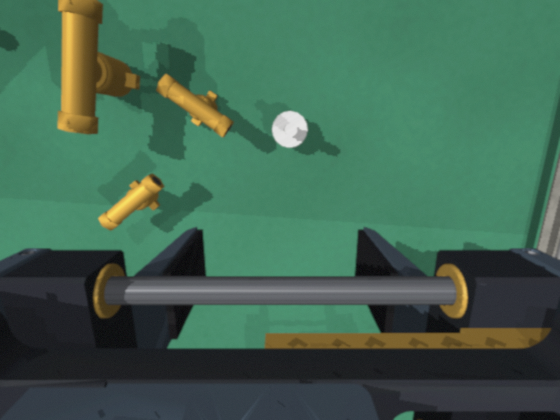

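The strainer is at (289,129) in this view. The large tee's bar is at (80,68), and the two look-alikes are at (195,105) and (132,200). The strainer's flange is at about (514.3, -355). The nearest look-alike ends about 70 mm away, so I narrow the gripper before descending.

Call:
carry_out(
  commands=[
    [0,0,0,70,11,50,0.1],
    [0,0,0,70.4,11,100,0.1],
    [0,0,0,70.4,11,130,0.1],
    [0,0,0,70.4,11,160,0.1],
    [0,0,0,70.4,11,185,0.1],
    [0,0,0,70.4,11,198,0.1],
    [0,0,0,70.4,11,198,0.1],
    [0,0,0,70.4,11,198,-1],
    [0,0,0,70.4,11,198,-1],
    [0,0,0,70.4,11,198,-1],
    [0,0,0,70.4,11,198,-1],
    [0,0,0,70.4,11,198,-1],
    [0,0,0,70.4,11,198,-1],
  ],
  force=20,
)

```text
time_s: 4.95
ee_pos: [514.1, -356.5, 42.5]
ee_rot: [180.0, -0.0, -0.0]
force: [-0.4, 0.5, 2.4]
gripper_width: 13.2
gripper_force: 20.0
```

Call:
carry_out(
  commands=[
    [0,0,0,0,0,-40,-1],
    [0,0,0,0,0,-90,-1],
    [0,0,0,0,-20,-140,-1],
    [0,0,0,-5,-60,-180,-1],
    [0,0,0,-11,-110,-200,-1],
    [0,0,0,-11,-160,-200,-1],
    [0,0,0,-11,-200,-200,-1],
    [0,0,0,-11,-216,-200,-1],
    [0,0,0,-11,-216,-200,-1],
    [0,0,0,-11,-216,-200,-1],
    [0,0,0,-11,-216,-200,-1],
  ],
)

```text
time_s: 6.05
ee_pos: [502.9, -141.4, 241.6]
ee_rot: [180.0, 0.0, -0.1]
force: [0.2, 0.3, -0.2]
gripper_width: 13.5
gripper_force: 20.0
```

```bash
python3 -c "
from h import *
f,k,s=shot('wrist','tee1.png');print(s['time_s'],s['ee_pos'],s['ee_rot'],s['force'],s['gripper_width'],k[1])
h=cv2.cvtColor(f,cv2.COLOR_BGR2HSV);m=cv2.inRange(h,(12,110,70),(32,255,255));m[225:]=0
for c in blobs(m,100): print(np.round(cen(c),1),cv2.boundingRect(c),cv2.minAreaRect(c),onz(k,*cen(c),72).round(1))
"
```

```text
6.05 [ 502.91118092 -141.42918278  241.64320961] [ 1.79980235e+02  2.23788645e-02 -5.78468485e-02] [ 0.19954196  0.32108925 -0.18998154] 13.481520618039008 [ 577.05579342 -140.87978345  413.14958755]
[278.3 123.3] (251, 60, 55, 129) ((278.0, 124.0), (128.0, 54.0), 90.0) [ 579.2 -139.5   72. ]
[370.1 159. ] (337, 130, 69, 57) ((371.0015563964844, 159.1963348388672), (75.27950286865234, 35.207515716552734), 23.498565673828125) [ 541.  -241.1   72. ]
[373.2  19.3] (357, 4, 33, 32) ((373.2692565917969, 19.346160888671875), (26.34825897216797, 32.4499626159668), 33.690067291259766) [ 677.9 -233.6   72. ]
[257.3  16.4] (244, 1, 27, 32) ((257.0, 16.5), (31.0, 26.0), 90.0) [ 680.6 -119.1   72. ]
```

View pics/tee1.png

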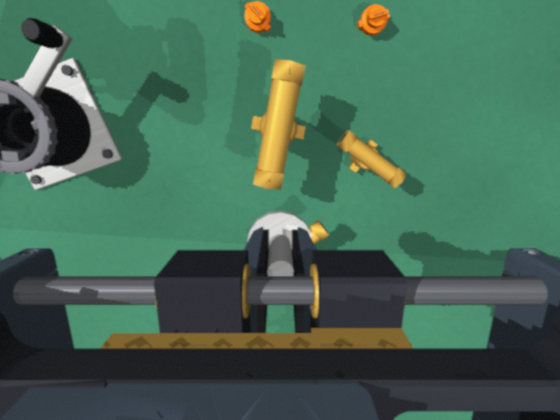

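The tee's bar runs from (289,61) to (268,188) with its lugs at (258,123) and (298,132). The strainer is held upright, with the front of its flange at row 211, column 277. The tips are at (257,16) and (373,19).

Run:
```python
from h import *
s=dict(ee_pos=np.array([502.91118,-141.42918,241.64321]),ee_rot=np.array([179.980235,0.02237886,-0.0578485]))
k=cam("wrist",s);f=cv2.imread("pics/tee1.png");h=cv2.cvtColor(f,cv2.COLOR_BGR2HSV)
m=cv2.inRange(h,(12,110,70),(32,255,255))
rows=[r for r in range(84,168) if not 106<r<148]
mid=[]
for r in rows:
    c=np.where(m[r,240:310])[0]+240; mid.append((c.mean(),r,np.ptp(c)))
mid=np.array(mid);p=np.polyfit(mid[:,1],mid[:,0],1);print("line",p,mid[[0,10,-10,-1],2],np.abs(np.polyval(p,mid[:,1])-mid[:,0]).max())
a=onz(k,np.polyval(p,60),60,72);b=onz(k,np.polyval(p,188.5),188.5,72)
print(a,b,(a+b)/2,np.linalg.norm(a-b),np.degrees(np.arctan2(*(a-b)[[1,0]])))
g=cv2.cvtColor(f,cv2.COLOR_BGR2GRAY)
print("flange col 278 grey",g[205:220,276].tolist(), "hsvS",h[205:220,276,1].tolist())
for d in(-3,0,3):
  R=Ro.from_euler("xyz",s["ee_rot"],degrees=True).as_matrix()
  print(d,[proj(k,s["ee_pos"]+R@np.array([d+21.5,0,z])).round(1) for z in(15,20)], proj(k,s["ee_pos"]+R@np.array([d,0,15])).round(1))
print([np.where(h[r,235:330,1]<60)[0][[0,-1]]+235 for r in (216,220,224,226)])
```

```text
line [-1.87640250e-01  3.01361878e+02] [28. 27. 26. 26.] 0.5875437269192503
[ 641.23886557 -151.72186678   72.        ] [ 507.88200982 -125.39676865   72.        ] [ 574.5604377  -138.55931772   72.        ] 135.93035631347175 -11.166809744085656
flange col 278 grey [116, 116, 114, 110, 105, 110, 124, 145, 181, 207, 214, 213, 215, 214, 216] hsvS [123, 122, 121, 122, 119, 91, 35, 7, 1, 2, 4, 4, 2, 4, 2]
-3 [array([280.6, 216. ]), array([280.5, 213.8])] [280.5 247.5]
0 [array([280.6, 211.5]), array([280.5, 209.4])] [280.5 243.2]
3 [array([280.6, 206.9]), array([280.5, 204.9])] [280.5 238.9]
[array([261, 297]), array([256, 303]), array([253, 306]), array([252, 307])]
```

Call:
carry_out(
  commands=[
    [0,0,0,15,-50,0,-1],
    [0,0,0,30,-100,0,-1],
    [0,0,0,42,-150,0,-1],
    [0,0,0,54,-200,0,-1],
    [0,0,0,64,-245,20,-1],
    [0,0,0,72,-280,60,-1],
    [0,0,0,72.4,-291,100,-1],
    [0,0,0,72.4,-291,111,-1],
    [0,0,0,72.4,-291,111,-1],
    [0,0,0,72.4,-291,111,-1],
    [0,0,0,72.4,-291,111,-1],
  ],
)

```text
time_s: 7.2
ee_pos: [577.0, 149.6, 133.4]
ee_rot: [-179.9, -0.3, -0.1]
force: [0.1, 0.6, -0.4]
gripper_width: 13.2
gripper_force: 20.0
```

```bash
python3 -c "
from h import *
s=state();print(s['ee_pos'],s['ee_rot'],s['force']);go([575.3,149.4,67.5],0,s)"
```

```text
[576.97680241 149.61525797 133.43766572] [-1.79944162e+02 -2.60779547e-01 -1.08531224e-01] [ 0.14299606  0.5559871  -0.41937365]
turn [-0.1 -0.3 -0.1] shift [-2.   0.3 65.9]
```

Call:
carry_out(
  commands=[
    [0,0,0,-1,0,5,-1],
    [0,0,0,-1,0,15,-1],
    [0,0,0,-1,0,25,-1],
    [0,0,0,-1,0,35,-1],
    [0,0,0,-1,0,35,-1],
    [0,0,0,-1,0,35,-1],
  ],
)

```text
time_s: 7.8
ee_pos: [574.1, 150.7, 95.4]
ee_rot: [180.0, 0.1, 0.0]
force: [0.4, -0.3, -0.8]
gripper_width: 13.4
gripper_force: 20.0
```

Call:
carry_out(
  commands=[
    [0,0,0,0.9,0,8,-1],
    [0,0,0,0.9,0,16,-1],
    [0,0,0,0.9,0,22,-1],
    [0,0,0,0.9,0,27,-1],
    [0,0,0,0.9,0,27,-1],
  ],
)

```text
time_s: 8.3
ee_pos: [574.8, 150.6, 68.2]
ee_rot: [180.0, 0.1, 0.0]
force: [0.4, -0.2, -0.5]
gripper_width: 13.1
gripper_force: 20.0
```

```bash
python3 -c "
from h import *
for i in range(3):
  s=state();print(s['ee_pos'],s['force'],s['torque'])"
```

```text
[574.78372834 150.64276176  68.15132662] [ 0.38236484 -0.23250251 -0.49139793] [-0.01862569  0.18339294  0.01967587]
[574.78372834 150.64276176  68.15132662] [ 0.38236484 -0.23250251 -0.49139793] [-0.01862569  0.18339294  0.01967587]
[574.78372834 150.64276176  68.15132662] [ 0.38236484 -0.23250251 -0.49139793] [-0.01862569  0.18339294  0.01967587]
```

Call:
carry_out(
  commands=[
    [0,0,0,0.9,0,1,-0.43],
    [0,0,0,0.9,0,1,-0.43],
    [0,0,0,0.9,0,1,-0.43],
    [0,0,0,0.9,0,-10,-0.43],
    [0,0,0,0.9,0,-40,-0.43],
    [0,0,0,-10,0,-90,0],
    [0,0,0,-60,0,-120,0],
    [0,0,0,-75,0,-130,0],
    [0,0,0,-75,0,-130,0],
    [0,0,0,-75,0,-130,0],
  ],
)

```text
time_s: 9.3
ee_pos: [500.6, 150.8, 200.0]
ee_rot: [-180.0, -0.2, 0.0]
force: [-0.4, 0.8, -1.3]
gripper_width: 45.8
gripper_force: 0.0
```

```bash
python3 -c "
from h import *
f,k,s=shot('wrist','sock2.png');print(s['time_s'],s['ee_pos'],s['force'],s['gripper_width'])
cv2.imwrite('pics/sock2c.png',cv2.resize(f[20:220,160:400],None,fx=2.5,fy=2.5,interpolation=cv2.INTER_CUBIC))"
```

```text
9.3 [500.62449823 150.79554235 200.04272772] [-0.43076576  0.83730857 -1.29400008] 45.78497737321222
```

View pics/sock2c.png

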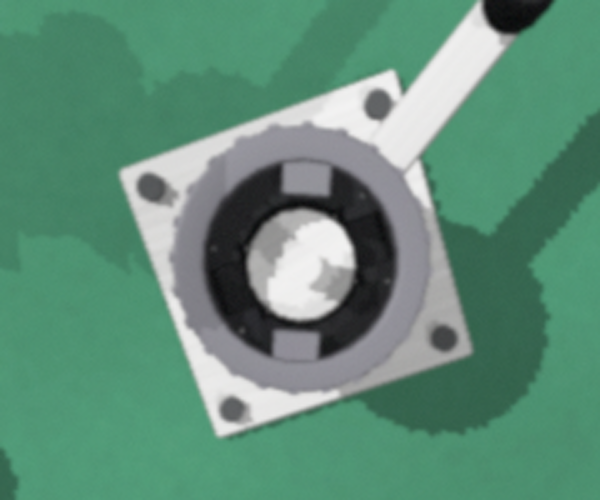

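The strainer sits in the pocket, its flange a disc at crop (301,265), concentric with the collar. The foot bolts are at (152,187), (378,104), (444,338) and (232,410), so I refine the socket centre and yaw.

Run:
```python
from h import *
s=dict(ee_pos=np.array([500.2,150.6,199.5]),ee_rot=np.array([180,0,0.]))
k=cam("wrist",s)
P=lambda x,y,z:onz(k,160+(x-.75)/2.5,20+(y-.75)/2.5,z)
C=np.array([P(*p,8) for p in((120,172),(395,69),(472,352),(219,438))])
B=np.array([P(*p,8) for p in((152,187),(378,104),(444,338),(232,410))])
for n,Q in(("foot",C),("bolts",B)):
    print(n,Q.mean(0).round(1),[round(float(np.linalg.norm(Q[i]-Q[i-1])),1) for i in range(4)],[round(float(np.degrees(np.arctan2(*(Q[(i+1)%4]-Q[i])[[1,0]]))),1) for i in range(4)])
print("flange",P(301,265,52),"collar",P(301,260,78),"r",(P(301,207,52)-P(301,323,52))[0])
```

```text
foot [574.1 150.4   8. ] [127.5, 127.7, 127.4, 127.5] [-71.1, -161.5, 109.0, 18.5]
bolts [574.2 150.4   8. ] [106.2, 105.5, 106.0, 106.0] [-71.3, -161.5, 108.9, 18.3]
flange [574.01854012 150.72262117  52.        ] collar [575.819153   150.75928142  78.        ] r 45.03663302176278
```

Call:
carry_out(
  commands=[
    [0,0,4,20,50,0,0.32],
    [0,0,8,35,100,0,0.32],
    [0,0,11.2,50,150,0,0.32],
    [0,0,11.2,65,200,10,0.32],
    [0,0,11.2,74.4,250,30,0.32],
    [0,0,11.2,74.4,288.5,50,0.32],
    [0,0,11.2,74.4,288.5,80,0.32],
    [0,0,11.2,74.4,288.5,110,0.32],
    [0,0,11.2,74.4,288.5,135,0.32],
    [0,0,11.2,74.4,288.5,146,0.32],
    [0,0,11.2,74.4,288.5,146,0.32],
    [0,0,11.2,74.4,288.5,146,-1],
    [0,0,11.2,74.4,288.5,146,-1],
    [0,0,11.2,74.4,288.5,146,-1],
    [0,0,11.2,74.4,288.5,146,-1],
    [0,0,11.2,74.4,288.5,146,-1],
    [0,0,11.2,74.4,288.5,146,-1],
  ],
  force=50,
)

```text
time_s: 11.05
ee_pos: [575.1, -138.2, 53.9]
ee_rot: [180.0, -0.1, -11.2]
force: [-1.3, -1.1, 4.8]
gripper_width: 28.8
gripper_force: 50.0
```

Call:
carry_out(
  commands=[
    [0,0,0,0,0,-20,-1],
    [0,0,0,0,0,-50,-1],
    [0,0,0,0,0,-85,-1],
    [0,0,-5,-5,-25,-115,-1],
    [0,0,-10,-14,-70,-137,-1],
    [0,0,-15,-24,-120,-137,-1],
    [0,0,-20,-34,-170,-137,-1],
    [0,0,-25,-42,-215,-137,-1],
    [0,0,-29.8,-50,-255,-137,-1],
    [0,0,-29.8,-55.8,-283,-137,-1],
    [0,0,-29.8,-55.8,-283,-137,-1],
    [0,0,-29.8,-55.8,-283,-137,-1],
    [0,0,-29.8,-55.8,-283,-137,-1],
  ],
)

```text
time_s: 12.35
ee_pos: [574.1, 149.7, 188.9]
ee_rot: [180.0, 0.1, 18.6]
force: [0.7, -0.1, -5.8]
gripper_width: 29.0
gripper_force: 50.0
```

```bash
python3 -c "
from h import *
f,k,s=shot('wrist','tee2.png');print(s['time_s'],s['ee_pos'],s['ee_rot'],s['force'],s['torque'],s['gripper_width'])
R=Ro.from_euler('xyz',s['ee_rot'],degrees=True).as_matrix()
for n,p in dict(end=(64,0,-19),endtop=(64,0,-34),endtop18=(46,0,-34),lug=(0,33,33),lug2=(0,-33,33),col=(0,0,0)).items(): print(n,proj(k,s['ee_pos']+R@np.array(p,float)).round(1))
"
```

```text
12.35 [574.0845316  149.74950941 188.86900602] [1.79997075e+02 1.44820381e-01 1.85684934e+01] [ 0.72676496 -0.07251163 -5.78237369] [-0.05870527  0.0894951   0.00235916] 28.991899913895843
end [281.4 147.2]
endtop [281.5 149.5]
endtop18 [281.5 189.4]
lug [327.3 234. ]
lug2 [234.3 234. ]
col [281.1 252.6]
```

View pics/tee2.png

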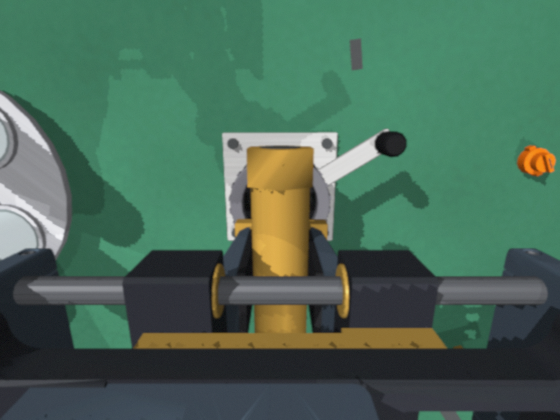

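The tee hangs straight under the tool. The bar's front end is at row 147, as predicted for a centred grasp. The lugs show at row 228, and the foot (columns 223 to 337, top edge row 133) is square to the image, so the yaw is right. One quick edge fit for the lateral offset comes next.

Run:
```python
from h import *
s=dict(ee_pos=np.array([574.8,150.5,190.]),ee_rot=np.array([180,0,18.6]))
k=cam("wrist",s);f=cv2.imread("pics/tee2.png").astype(float)
h=cv2.cvtColor(f.astype(np.uint8),cv2.COLOR_BGR2HSV);S=h[:,:,1].astype(float);g=f[:,:,2]
def edge(a,lo,hi):  # subpixel place of the strongest step in red
    d=np.abs(np.diff(a[lo:hi]));i=d.argmax();w=d[max(0,i-1):i+2];return lo+.5+(np.arange(max(0,i-1),max(0,i-1)+len(w))*w).sum()/w.sum()
L=[edge(g[r],212,232) for r in range(138,230,8)];R=[edge(g[r],326,348) for r in range(138,166,3)]
T=[edge(g[:,c],122,142) for c in list(range(228,330,8))]
print(np.round(L,1),np.round(R,1),np.round(T,1))
R0=Ro.from_euler("xyz",s["ee_rot"],degrees=True).as_matrix()
l=tool(s,onz(k,np.median(L[:4]),145,8));r=tool(s,onz(k,np.median(R),145,8));t=tool(s,onz(k,280,np.median(T),8))
print("foot left/right tool y",l[1],r[1],"front x",t[0],"=> socket centre tool x",t[0]-65)
b=[(edge(g[q],240,255),edge(g[q],305,320)) for q in range(155,185,5)];print(np.round(b,1))
```

```text
[221.7 222.5 222.5 223.3 223.5 223.7 224.5 224.6 225.4 225.6 225.8 226.5] [336.7 336.6 336.5 336.5 336.4 336.2 335.7 333.5 328.2 327. ] [132.3 132.3 132.3 132.3 132.3 132.3 132.3 132.3 132.3 132.3 132.3 132.3
 131.7]
foot left/right tool y -65.6281163048925 63.329154028032676 front x 66.79997237565642 => socket centre tool x 1.7999723756564237
[[246.3 313.3]
 [246.3 312.8]
 [244.3 314.7]
 [246.5 318. ]
 [246.6 312.7]
 [246.7 312.6]]
```

Call:
carry_out(
  commands=[
    [0,0,0,1.2,0,15,-1],
    [0,0,0,1.2,0,30,-1],
    [0,0,0,1.2,0,45,-1],
    [0,0,0,1.2,0,58,-1],
    [0,0,0,1.2,0,64,-1],
    [0,0,0,1.2,0,67,-1],
    [0,0,0,1.2,0,67,-1],
    [0,0,0,1.2,0,67,-1],
  ],
)

```text
time_s: 13.2
ee_pos: [576.4, 151.0, 123.6]
ee_rot: [180.0, -0.1, 18.6]
force: [0.6, -0.0, -5.2]
gripper_width: 29.1
gripper_force: 50.0
```

Call:
carry_out(
  commands=[
    [0,0,0,0,0,2,-1],
    [0,0,0,0,0,4,-1],
    [0,0,0,0,0,6,-1],
    [0,0,0,0,0,6,-1],
  ],
)

```text
time_s: 13.6
ee_pos: [575.7, 151.0, 116.6]
ee_rot: [-180.0, 0.0, 18.6]
force: [-0.2, 0.2, -5.7]
gripper_width: 29.1
gripper_force: 50.0
```

Call:
carry_out(
  commands=[
    [0,0,0,0,0,2,-1],
    [0,0,0,0,0,4,-1],
    [0,0,0,0,0,6,-1],
    [0,0,0,0,0,8,-1],
    [0,0,0,0,0,8,-1],
  ],
)

```text
time_s: 14.1
ee_pos: [575.7, 150.9, 108.5]
ee_rot: [-180.0, 0.0, 18.6]
force: [0.3, -0.6, -5.7]
gripper_width: 29.3
gripper_force: 50.0
```

Call:
carry_out(
  commands=[
    [0,0,0,0,0,1,-1],
    [0,0,0,0,0,2,-1],
    [0,0,0,0,0,3,-1],
    [0,0,0,0,0,4,-1],
    [0,0,0,0,0,5,-1],
    [0,0,0,0,0,5,-1],
  ],
)

```text
time_s: 14.7
ee_pos: [576.3, 151.0, 105.2]
ee_rot: [180.0, -0.1, 18.6]
force: [-2.1, -1.1, 3.5]
gripper_width: 29.2
gripper_force: 50.0
```

Call:
carry_out(
  commands=[
    [0,0,0,0,0,0.5,-1],
    [0,0,0,0,0,1,-1],
    [0,0,0,0,0,1.5,-1],
    [0,0,0,0,0,2,-1],
    [0,0,0,0,0,2.5,-1],
    [0,0,0,0,0,3,-1],
    [0,0,0,0,0,3,-1],
  ],
)

```text
time_s: 15.4
ee_pos: [576.2, 151.0, 100.9]
ee_rot: [180.0, -0.0, 18.6]
force: [-0.3, -0.1, 3.6]
gripper_width: 28.9
gripper_force: 50.0
```

Call:
carry_out(
  commands=[
    [0,0,0,0,0,0.5,-1],
    [0,0,0,0,0,1,-1],
    [0,0,0,0,0,1.5,-1],
    [0,0,0,0,0,2,-1],
    [0,0,0,0,0,2,-1],
  ],
)

```text
time_s: 15.9
ee_pos: [576.0, 151.0, 98.9]
ee_rot: [180.0, -0.0, 18.6]
force: [-0.1, -0.2, 3.5]
gripper_width: 29.3
gripper_force: 50.0
```

Call:
carry_out(
  commands=[
    [0,0,0,0,0,0.5,-1],
    [0,0,0,0,0,1,-1],
    [0,0,0,0,0,1.5,-1],
    [0,0,0,0,0,1.5,-1],
  ],
)

```text
time_s: 16.3
ee_pos: [576.0, 151.0, 97.4]
ee_rot: [180.0, -0.0, 18.6]
force: [1.0, 0.3, 3.8]
gripper_width: 28.7
gripper_force: 50.0
```

Call:
carry_out(
  commands=[
    [0,0,0,0,0,0.5,-1],
    [0,0,0,0,0,1,-1],
    [0,0,0,0,0,1.5,-1],
    [0,0,0,0,0,1.5,-1],
  ],
)

```text
time_s: 16.7
ee_pos: [576.0, 151.0, 95.9]
ee_rot: [-180.0, -0.0, 18.6]
force: [0.3, -1.4, 3.4]
gripper_width: 29.1
gripper_force: 50.0
```

Call:
carry_out(
  commands=[
    [0,0,0,0,0,0.5,-1],
    [0,0,0,0,0,1,-1],
    [0,0,0,0,0,1.5,-1],
    [0,0,0,0,0,1.5,-1],
  ],
)

```text
time_s: 17.1
ee_pos: [576.0, 151.0, 94.4]
ee_rot: [-180.0, -0.0, 18.6]
force: [-0.0, -0.6, 3.5]
gripper_width: 29.5
gripper_force: 50.0
```

Call:
carry_out(
  commands=[
    [0,0,0,0,0,0.5,-1],
    [0,0,0,0,0,1,-1],
    [0,0,0,0,0,1.5,-1],
    [0,0,0,0,0,1.5,-1],
  ],
)

```text
time_s: 17.5
ee_pos: [576.0, 151.0, 92.8]
ee_rot: [-180.0, -0.0, 18.6]
force: [-0.6, -0.6, 3.8]
gripper_width: 29.4
gripper_force: 50.0
```

Call:
carry_out(
  commands=[
    [0,0,0,0,0,0.5,-1],
    [0,0,0,0,0,1,-1],
    [0,0,0,0,0,1.5,-1],
    [0,0,0,0,0,1.5,-1],
  ],
)

```text
time_s: 17.9
ee_pos: [576.1, 151.1, 92.4]
ee_rot: [-180.0, -0.1, 18.6]
force: [-0.7, -1.1, 9.2]
gripper_width: 28.9
gripper_force: 50.0
```

Call:
carry_out(
  commands=[
    [0,0,0,0,0,0.4,-1],
    [0,0,0,0,0,0.8,-1],
    [0,0,0,0,0,0.8,-1],
  ],
)

```text
time_s: 18.2
ee_pos: [576.2, 151.1, 92.3]
ee_rot: [-180.0, -0.1, 18.6]
force: [-1.6, -2.6, 12.2]
gripper_width: 29.1
gripper_force: 50.0
```

Call:
carry_out(
  commands=[
    [0,0,0,0,0,0.5,-1],
    [0,0,0,0,0,1,-1],
    [0,0,0,0,0,1,-1],
    [0,0,0,0,0,1,-1],
  ],
)

```text
time_s: 18.6
ee_pos: [576.4, 151.1, 92.2]
ee_rot: [180.0, -0.1, 18.6]
force: [-2.0, -2.3, 16.8]
gripper_width: 29.1
gripper_force: 50.0
```

Call:
carry_out(
  commands=[
    [0,0,0,0,0,0.5,-1],
    [0,0,0,0,0,1,-1],
    [0,0,0,0,0,1.6,-1],
    [0,0,0,0,0,1.6,-1],
    [0,0,0,0,0,1.6,-1],
    [0,0,0,0,0,1.6,-1],
  ],
)

```text
time_s: 19.2
ee_pos: [576.7, 151.2, 92.2]
ee_rot: [180.0, -0.2, 18.6]
force: [-5.6, -2.2, 25.6]
gripper_width: 29.0
gripper_force: 50.0
```

Call:
carry_out(
  commands=[
    [0,0,0,0,0,-1.5,-1],
    [0,0,0,0,0,-3,-1],
    [0,0,0,0,0,-4,-1],
    [0,0,0,0,0,-4,-1],
    [0,0,0,0,0,-4,0.1],
    [0,0,0,0,0,-4,0.1],
    [0,0,0,0,0,-4,0.1],
    [0,0,0,0,0,-4,0.1],
    [0,0,0,0,0,-30,0.1],
    [0,0,0,0,0,-70,0.1],
    [0,0,0,-30,0,-110,0.1],
    [0,0,0,-74,0,-130,0.1],
    [0,0,0,-74,0,-130,0.1],
    [0,0,0,-74,0,-130,0.1],
  ],
)

```text
time_s: 20.6
ee_pos: [505.6, 127.3, 218.7]
ee_rot: [180.0, -0.1, 18.6]
force: [0.1, 0.1, 0.7]
gripper_width: 50.4
gripper_force: 0.0
```

```bash
python3 -c "
from h import *
f,k,s=shot('wrist','home.png');print(s['time_s'],s['ee_pos'],s['ee_rot'],s['force'],s['gripper_width'])
s['ee_pos']=np.array([505.8,127.3,218.]);s['ee_rot']=np.array([180,0,18.6]);k=cam('wrist',s)
g=cv2.cvtColor(f,cv2.COLOR_BGR2GRAY);m=((g<60)).astype(np.uint8);m[200:]=0
for c in blobs(m,60)[:6]: print(cen(c),cv2.contourArea(c),cv2.boundingRect(c),onz(k,*cen(c),106).round(1))
"
```

```text
20.6 [505.56937226 127.34195993 218.71881318] [ 1.79997918e+02 -1.12201269e-01  1.85950333e+01] [0.11654681 0.07158832 0.70321918] 50.36990418967612
(387.028596187175, 58.10254188330445) 577.0 (373, 44, 29, 29) [657.   83.1 106. ]
(254.36152570480928, 123.58308457711443) 502.5 (245, 93, 19, 62) [570.2 173.7 106. ]
(306.23935989104524, 126.74906367041199) 489.5 (298, 97, 19, 61) [582.4 128.9 106. ]
```

View pics/home.png

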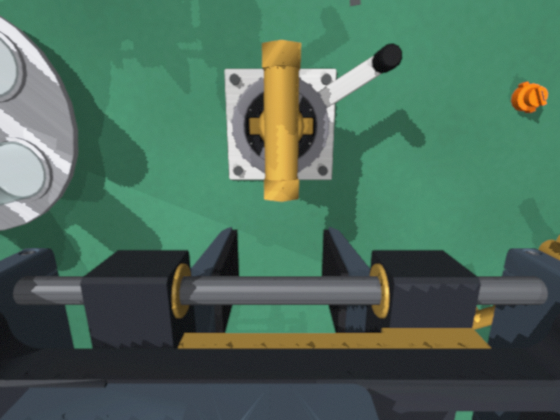

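The tee stands in the socket with its lugs at (254,126) and (310,127), below the collar. The lever knob is at (387,58) and still open. Next I cage the knob, with the yaw pointing radially inward.

Call:
carry_out(
  commands=[
    [0,0,-8,20,14,0,0.1],
    [0,0,-16,40,28,0,0.1],
    [0,0,-24,60,43,0,0.1],
    [0,0,-32,80,57,0,0.1],
    [0,0,-40,100,71,0,0.1],
    [0,0,-48,120,85,0,0.1],
    [0,0,-56,131.2,93.7,0,0.1],
    [0,0,-64,131.2,93.7,0,0.1],
    [0,0,-72,131.2,93.7,0,0.1],
    [0,0,-80,131.2,93.7,0,0.1],
    [0,0,-88,131.2,93.7,0,0.1],
    [0,0,-96,131.2,93.7,10,0.1],
    [0,0,-104,131.2,93.7,25,0.1],
    [0,0,-112,131.2,93.7,40,0.1],
    [0,0,-121.4,131.2,93.7,60,0.1],
    [0,0,-121.4,131.2,93.7,68,0.1],
    [0,0,-121.4,131.2,93.7,68,0.1],
    [0,0,-121.4,131.2,93.7,68,0.1],
  ],
)

```text
time_s: 22.45
ee_pos: [660.7, 80.6, 149.8]
ee_rot: [180.0, -0.0, 139.9]
force: [0.6, -0.1, 0.0]
gripper_width: 50.1
gripper_force: 0.0
```

Call:
carry_out(
  commands=[
    [0,0,0,0,0,20,0.1],
    [0,0,0,0,0,40,0.1],
    [0,0,0,0,0,56,0.1],
    [0,0,0,0,0,64,0.1],
    [0,0,0,0,0,64,0.1],
    [0,0,0,0,0,64,-0.385],
    [0,0,0,0,0,64,-0.385],
    [0,0,0,0,0,64,-0.385],
    [0,0,0,0,0,64,-0.385],
  ],
  force=10,
)

```text
time_s: 23.35
ee_pos: [660.3, 80.5, 86.7]
ee_rot: [179.9, 0.0, 140.0]
force: [-0.0, 0.2, 0.1]
gripper_width: 28.1
gripper_force: 0.0
```

Call:
carry_out(
  commands=[
    [0,0,4,0.3,-7.7,0,-0.385],
    [0,0,8,1.1,-15.3,0,-0.385],
    [0,0,12,2.4,-22.9,0,-0.385],
    [0,0,16,4.3,-30.3,0,-0.385],
    [0,0,20,6.6,-37.6,0,-0.385],
    [0,0,24,9.5,-44.7,0,-0.385],
    [0,0,28,12.9,-51.6,0,-0.385],
    [0,0,32,16.7,-58.3,0,-0.385],
    [0,0,36,21,-64.7,0,-0.385],
    [0,0,40,25.7,-70.7,0,-0.385],
    [0,0,44,30.9,-76.4,0,-0.385],
    [0,0,48,36.4,-81.7,0,-0.385],
    [0,0,52,42.3,-86.7,0,-0.385],
    [0,0,56,48.5,-91.2,0,-0.385],
    [0,0,60,55,-95.3,0,-0.385],
    [0,0,60,55,-95.3,0,-0.385],
  ],
)

```text
time_s: 24.95
ee_pos: [556.4, 42.8, 86.5]
ee_rot: [180.0, -0.0, 80.0]
force: [0.4, -0.3, 0.8]
gripper_width: 28.2
gripper_force: 0.0
```

Call:
carry_out(
  commands=[
    [0,0,3,0.2,-5.8,0,-0.385],
    [0,0,6,0.6,-11.5,0,-0.385],
    [0,0,8,1.1,-15.3,0,-0.385],
    [0,0,9.5,1.5,-18.2,0,-0.385],
    [0,0,9.5,1.5,-18.2,0,-0.385],
    [0,0,9.5,1.5,-18.2,0,-0.385],
  ],
)

```text
time_s: 25.55
ee_pos: [539.8, 47.3, 86.5]
ee_rot: [179.9, -0.0, 70.6]
force: [2.1, -1.6, 0.9]
gripper_width: 28.5
gripper_force: 1.2
```

Contact is at about 2 N, close to the friction level. I push a little further to find the stop.

Call:
carry_out(
  commands=[
    [0,0,1,0,-1,0,-0.385],
    [0,0,1,0,-2,0,-0.385],
    [0,0,1,0.1,-3,0,-0.385],
    [0,0,1,0.1,-3,0,-0.385],
    [0,0,1,0.1,-3,0,-0.385],
  ],
)

```text
time_s: 26.05
ee_pos: [539.8, 47.6, 86.5]
ee_rot: [179.6, -0.1, 69.5]
force: [9.0, -4.3, -2.5]
gripper_width: 27.9
gripper_force: 4.9
```

The force rises to 10 N with no motion, so the lever is on its stop. I back off, open, rise and check.

Call:
carry_out(
  commands=[
    [0,0,0,0,3,0,-0.385],
    [0,0,0,0,6,0,-0.385],
    [0,0,0,0,6,0,0.1],
    [0,0,0,0,6,0,0.1],
    [0,0,0,0,6,0,0.1],
    [0,0,0,0,6,-30,0.1],
    [0,0,0,0,6,-80,0.1],
    [0,0,0,-10,6,-130,0.1],
    [0,0,0,-10,6,-150,0.1],
    [0,0,0,-10,6,-150,0.1],
  ],
)

```text
time_s: 27.05
ee_pos: [540.0, 37.1, 240.0]
ee_rot: [179.6, -0.2, 69.5]
force: [-0.1, 0.7, -1.0]
gripper_width: 49.9
gripper_force: 0.0
```

```bash
python3 -c "
from h import *
f,k,s=shot('wrist');print(s['time_s'],s['ee_pos'],s['force'])
t,_,_=shot('scene')
cv2.imwrite('pics/end.png',np.hstack([f[:,60:500][:260],cv2.resize(t[150:380,80:400],(360,260))]))
k2=cam('wrist',s);g=cv2.cvtColor(f,cv2.COLOR_BGR2GRAY);m=(g<60).astype(np.uint8);m[228:]=0
for c in blobs(m,60)[:6]:
  p=onz(k,*cen(c),104);print(np.round(cen(c)),p.round(1),np.degrees(np.arctan2(p[1]-150.6,p[0]-575.5)).round(1))"
```

```text
27.05 [539.9609018   37.10718565 240.03714047] [-0.08648202  0.71642083 -0.99363797]
[278. 191.] [542.1  47.4 104. ] -107.9
[301.  86.] [597.2 134.3 104. ] -37.0
[556.  23.] [830.6 104.  104. ] -10.4
[272. 111.] [563.7 122.6 104. ] -112.8
[269.  47.] [580.9 175.4 104. ] 77.8
[244.  70.] [552.5 165.7 104. ] 146.7
```

View pics/end.png

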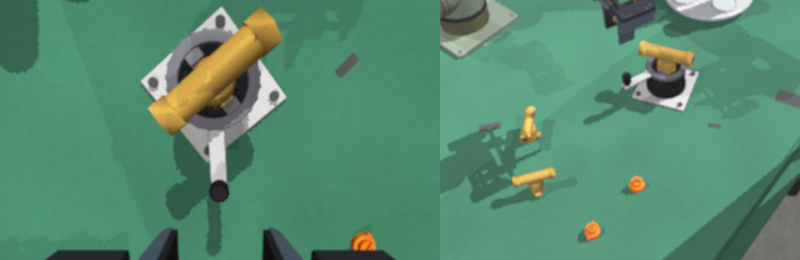

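The left half shows the knob at (218,190), which puts the lever at -107.9 degrees against the expected -107.4, so it is shut, and the tongues cover the lugs. The right half shows the tee upright and both tips undisturbed at (637,184) and (592,230).

```bash
python3 -c "
import workcell; print(workcell.workorder.job_done())"
```

```text
the job is handed in; nothing more can be done
None
```

The job is handed in after about 27 s of robot time: the strainer is in, the tee was pressed onto its stop at about 26 N and locked in by the shut lever, and I left the turntable and both nozzle tips alone.

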